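# Lock the tool tree, hang the chuck spanner, release the brake

### The job

Lock the turning tool tree by pulling its brake lever up until it rests by itself in the third notch, the one with the red mark, and let go of it. While the brake holds, hang the orange-handled chuck spanner by its eye on the tree's empty hook and let go of it. Then press the red release button so that the lever drops all the way back down, and leave the spanner hanging and the bowl, the jar and the turned blank where they stand.

Things in the scene. Friction and masses are not known exactly. Their poses are not given: they have to be found in the camera images.
- brake_lever (a joint): brake lever. 0 rad = fully down, arm 5 degrees above level; grows as the handle is lifted, stop at 1.08. It pulls down with 3 to 6 N at the handle. A ratchet holds it at four notches, about 0.24, 0.48, 0.71, 0.95 rad, marked on the quadrant beside the arm, the third (0.71) red, the others white. Lift it 0.04 to 0.1 rad past a notch and let go: it settles back into it; at 0.95 the fourth catches
- lever_pivot (a point): point on the lever's hinge axis, in the arm's mid-plane, 80 mm above the bench; its y axis is the hinge axis, its -x axis (level) points to the stand's front, where the lever extends
- lever_grip (a point): centre line of the lever's black round handle (24 mm diameter, about 100 mm long), 145 mm from the hinge axis; the handle reaches about 45 mm farther out and 50 mm inward from here, the steel quadrant with the marks stands inward of that (up to 100 mm from the hinge axis), beside the arm, on its -y side. The handle must turn between the pads as it is lifted: a light grip (30 N) is enough
- release_button (a joint): the red release button: 0 = out, grows as it is pushed in, 0.008 m = fully in; 2 N to start, about 6 to 10 N to push fully in. Beyond about 5 mm it lifts the pawl and the lever springs back down to 0
- button_top (a point): centre of the top face of the red button (36 mm diameter) on the round blue case, about 163 mm above the bench; its z axis is the outward normal, tilted 30 degrees from vertical towards the stand's front, so it is pushed along -z. A gooseneck lamp hangs about 140 mm above it: come in along the normal. The raised lever stands 100 mm to the side (+y of the stand)
- tool_tree (a joint): turning angle of the tool tree about its upright post (rad, counter-clockwise from above); it turns easily while the brake is off. Its three steel hooks are 120 degrees apart; two hold tools, one is empty
- hook_seat (a point): the bend (lowest point, centre of the 12 mm bar) of the empty hook, 250 mm above the bench and 75 mm from the post's axis; the bar comes from the post, slightly falling, to this bend, then rises outward to hook_tip. A hung eye rests here. Its -x axis points from the post outward along the hook, level
- hook_tip (a point): round end of the empty hook (centre of the bar), 67 mm from hook_seat, 36 mm farther out from the post and 56 mm higher: the end part leans outward 33 degrees from vertical
- spanner_grip (a point): middle (half-way up) of the orange handle of the chuck spanner, lying flat on the bench; handle 115 mm long (70 mm from here away from the eye, 45 mm towards it), 24 mm wide, 20 mm high; whole spanner 180 mm long, about 0.3 kg. x points along the handle to the eye, z up out of the flat
- spanner_eye (a point): centre of the spanner's steel eye ring (hole 46 mm, outside 70 mm, 14 mm thick), 75 mm from spanner_grip along x and 7 mm above the spanner's underside; z is the hole's axis
- bowl: turned wooden bowl, 120 mm across, 55 mm high, origin at its underside; leave alone
- wax_jar: amber jar, 72 mm diameter, 75 mm high, origin at its underside; leave alone
- blank: turned pale wooden finial blank, 70 mm foot, 110 mm high, origin at its underside; leave alone
Not all that is in view belongs to the job. What is shaped like the part that bears spanner_grip but pink or purple is not meant.

How it is judged:
On the way, in this order (a step that is already met when the one before it is completed fails the run):
1. the lever rests by itself in the third notch, let go (value of joint brake_lever between 0.64 and 0.78 rad and contact force between the fingers and stand below 0.5 N), for 0.3 s.
2. the spanner hangs by its eye on the empty hook, let go, with the lever still in the third notch (distance between spanner_eye and hook_seat below 0.035 m and angle between spanner_eye's own x axis and vertical below 0.5 rad and contact force between the fingers and spanner below 0.3 N and value of joint brake_lever between 0.64 and 0.78 rad), for 0.3 s.
3. the release button is pressed in (value of joint release_button above 0.004 m), for 0.02 s.
At the end, for the whole second after the job is handed in: The lever is fully down again (below 0.06 rad), the button is out again (under 2 mm in), and the spanner hangs by its eye on the hook that was empty (eye centre within 35 mm of the hook's bend, handle within 0.5 rad of hanging straight down) (value of joint brake_lever below 0.06 rad and value of joint release_button below 0.002 m and distance between spanner_eye and hook_seat below 0.035 m and angle between spanner_eye's own x axis and vertical below 0.5 rad); the robot touches nothing.
It fails at once if the bowl, the jar or the blank is moved more than 25 mm (distance of any of bowl, wax_jar, blank from where it was at the start of the episode above 0.025 m).
It also fails if it takes over 64 s, if anything falls off the work surface, if the arm or the gripper's body presses on something with over 40 N, if the wrist force passes 120 N, or if a joint passes its speed limit or range.

### The arm

A 6-joint arm with a two-finger parallel gripper is mounted at the origin on the work surface. World frame = base frame: x ahead of the robot, y to its left, z up, the work surface at z = 0. Lengths are in m, angles in rad, forces in N, time in s.
With the tool pointing down it reaches from about 0.25 to 0.725 m from the base axis. Payload 4 kg.
Tool frame: the origin (TCP) lies on the centre line of the jaws, within the pads' length; the fingertips stand 17 mm ahead of it and the grasp point (between the pads) lies 2 mm behind it; z points along the fingers, y is the line along which they close (so a half turn about z gives the same grasp; the last joint's range is limited). The gripper opens to 85 mm and grips with 20 to 120 N. Pads are 22 mm wide; open, the fingers measure 114 mm over their backs; the gripper's body (76 mm by 85 mm) begins 54 mm behind the grasp point. The pads swing forward as they close: fully open they stand 13 mm farther back than shut.
Start: joints at [-1.318, 0.241, 0.005, 1.335, 0, 1.571], TCP at [0.125, -0.484, 0.248] pointing down, gripper open.
Joint ranges: [-2.72, 2.72], [-1.05, 1.87], [-1.09, 1.28], [-1.99, 2.15], [-1.42, 1.44], [-3.14, 3.14]. Speed limits (rad/s): [2.79, 2.79, 3.14, 3.14, 3.14, 3.14].

### API

Orientations are given as a unit quaternion [x, y, z, w].
In Python, from workcell import bot, camera, get_calibration gives the robot as it stands.
- The arm moves only by the tool apply_moves, never from a script. Its argument "steps" is a list of rows, each a list of 3 entries, a list of its own where there are three numbers: the shift along the tool's x, y, z as a fraction of full scale, then the turn, a rotation vector about the tool's x, y, z as a fraction of full scale, then the opening, from 0 (shut) to 1 (fully open). A call has exactly 8 rows; each row shifts and turns the commanded pose from where the row before left it, along the tool's axes as they then stand; what a row does not reach is not made up. Full scale, the value 1, is 20 cm for a shift and pi rad for a turn. A row lasts 1/12 s, in which the tool goes at most 41.7 mm and 7.16 degrees, less where a joint would pass 70% of its speed; a pose out of reach is approached as far as the arm can. A call with a number of a shift or a turn outside -1 to 1 is refused whole. A call with a gripper value outside its range is refused whole. The fingers move at their own pace and stop on an object; the grip force is fixed at half the most. Time passes only in rows, so rows that do not move let the fingers close, or fill a call up. It gives the time, the measured TCP pose, the force, the opening and the grip force at its end, in the units of the state.
- bot.get_obs(): the state, without advancing time (a new reading comes with each control period).
- camera(name): name is "scene" or "top" or "wrist"; returns (picture, depth): 420x560x3 uint8, red, green, blue; 420x560 float32, m along the optical axis (not along the pixel's ray), 0 where there is no reading.
- get_calibration(name): a dict with "fov_y" (degrees; the focal length in pixels is half the picture's height over the tangent of half this angle, whatever the lens; pixels are square), "cx", "cy" (the principal point, pixels), "dist_coeffs" ([k1, k2, p1, p2, k3] as OpenCV has them; the pictures are not rectified), "rvec" (rotation vector, rad) and "tvec" (3), from world to camera coordinates, as OpenCV has them. Camera axes: x right, y down, z forward; pixel columns grow to the right and rows downward; lengths in m; the calibration is good to about 2 mm. A picture is of the moment at which its call begins: read the wrist's pose just before it. get_calibration takes no time and is no camera call; for the wrist camera it gives the pose at the moment of the call.
- bot.job_done(): hands the job in; it is judged then, once.
The state is a dict: "clock": time; "joint_pos": joint angles; "joint_vel": joint speeds; "tau": joint torques, N m; "eef_pos": TCP position; "tool_rot": TCP orientation; "ft_force": force on the tool from outside, world axes, zero at the start; "ft_torque": the same for the moment, N m; "grip_width": finger opening in m; "grasp_force": force on a finger pad.
Only numpy, scipy, OpenCV 4.12 (cv2) and the standard library are available. Lean on these libraries where they do the work, as an engineer would, in place of code of your own. Each camera call takes 0.05 s, during which the arm holds its last target. There are 200 camera calls.

## Working session

There is one attempt and no reset: what is moved stays moved. The work goes in short steps, Python scripts to look and compute and a tool call to move; the robot and the scene stay as the last step left them, time stands still between calls to the robot, and variables do not carry over. Pictures are saved under pics/ and viewed, at most 10 in all, crops included, and the job is handed in when it is done.

Besides the shell and the picture viewer there is one more tool, called by a JSON object that holds its "fn" and its "kwargs", one argument or row to a line. apply_moves: Moves the arm, as the interface text tells. Its arguments: {"type":"object","properties":{"steps":{"type":"array"}},"required":["steps"]}

```bash
mkdir -p pics; ls; cat > h.py <<'E'
import numpy as np, cv2
from scipy.spatial.transform import Rotation as R
from workcell import bot, camera, get_calibration
def snap(n,tag):
    c=get_calibration(n); p,d=camera(n); cv2.imwrite(f'pics/{tag}.png',p[:,:,::-1]); np.savez(f'{tag}.npz',d=d,p=p,**{k:np.array(v) for k,v in c.items()}); return p,d,c
def K(c):
    f=210/np.tan(np.radians(float(c['fov_y']))/2); return np.array([[f,0,float(c['cx'])],[0,f,float(c['cy'])],[0,0,1]])
def w(tag,u,v,z=None,r=1):
    c=np.load(f'{tag}.npz'); d=c['d']; k=K(c)
    n=cv2.undistortPoints(np.array([[[u,v]]],float),k,c['dist_coeffs'])[0,0]
    M=R.from_rotvec(c['rvec'].ravel()).as_matrix(); t=c['tvec'].ravel()
    ray=np.array([n[0],n[1],1.])
    if z is None:
        q=d[int(v)-r:int(v)+r+1,int(u)-r:int(u)+r+1]; s=np.median(q[q>0])
    else:
        o=-M.T@t; s=(z-o[2])/(M.T@ray)[2]
    return M.T@(ray*s-t)
def cloud(tag):
    c=np.load(f'{tag}.npz'); d=c['d']; k=K(c); H,W=d.shape
    uv=np.stack(np.meshgrid(np.arange(W),np.arange(H)),-1).reshape(-1,1,2).astype(float)
    n=cv2.undistortPoints(uv,k,c['dist_coeffs'])[:,0]
    M=R.from_rotvec(c['rvec'].ravel()).as_matrix(); t=c['tvec'].ravel()
    P=(np.c_[n,np.ones(len(n))]*d.reshape(-1,1)-t)@M
    P[d.ravel()==0]=np.nan
    return P.reshape(H,W,3)
E
python3 - <<'E'
from h import *
for n in('scene','top'):
    p,d,c=snap(n,n+'0'); print(n,c)
a=cv2.imread('pics/scene0.png');b=cv2.imread('pics/top0.png')
o=bot.get_obs();print(o)
E
```

```text
pics
scene {'fov_y': 47.47756553383367, 'cx': 279.17695287593375, 'cy': 212.87137873187405, 'dist_coeffs': array([-0.11740534,  0.        ,  0.        ,  0.        ,  0.        ]), 'rvec': array([ 2.3245565 ,  1.19900458, -0.35251409]), 'tvec': array([-0.26464278, -0.32429519,  2.01824903])}
top {'fov_y': 49.34991610973477, 'cx': 285.94918391543837, 'cy': 210.30823343492858, 'dist_coeffs': array([-0.12292194,  0.        ,  0.        ,  0.        ,  0.        ]), 'rvec': array([ 2.20272919, -2.14828143,  0.10561342]), 'tvec': array([-0.07222892,  0.58314467,  1.64056738])}
{'clock': 0.1, 'joint_pos': array([-1.31800551e+00,  2.41316209e-01,  3.85072090e-03,  1.33518674e+00,
       -1.32102359e-05,  1.57081086e+00]), 'joint_vel': array([ 0.00093603, -0.00083061,  0.00330904,  0.00127857,  0.00157619,
        0.00062594]), 'tau': array([-3.63467861e-04, -3.73137081e+01,  2.53010058e+01,  1.08477779e-02,
       -1.20546529e-04, -1.37190685e-06]), 'eef_pos': array([ 0.12491664, -0.48359434,  0.2475095 ]), 'tool_rot': array([ 9.92023218e-01,  1.26051873e-01, -1.23535930e-04, -9.19715948e-04]), 'ft_force': array([ 0.50227984, -0.54365781, -0.1659425 ]), 'ft_torque': array([ 0.02527177, -0.02937735, -0.02486907]), 'grasp_force': 0.0, 'grip_width': 0.08554294997956506}
```

View pics/scene0.png

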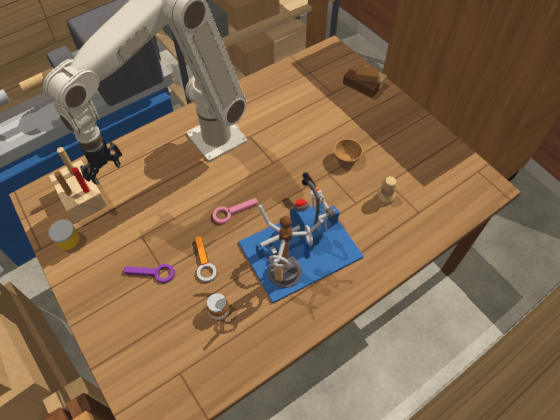

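View pics/top0.png

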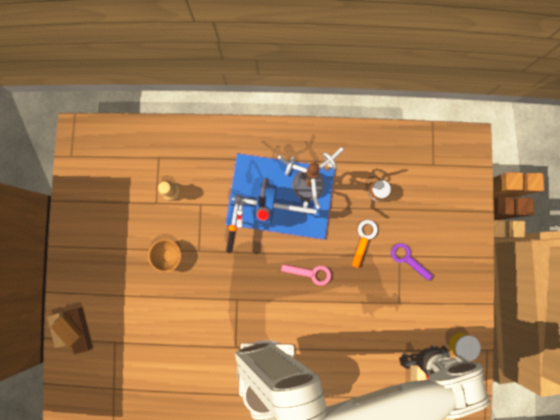

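The scene picture shows the orange spanner at (203,255), the blue stand at (300,250) and the button at (301,204). In the top picture the spanner is at (363,245), the button at (263,214) and the lever handle at (231,238).

```bash
python3 - <<'E'
import cv2,numpy as np
a=cv2.imread('pics/scene0.png')[165:305,185:375];b=cv2.imread('pics/top0.png')[140:290,215:395]
cv2.imwrite('pics/a.png',cv2.resize(a,None,fx=4.2,fy=4.2,interpolation=2));cv2.imwrite('pics/b.png',cv2.resize(b,None,fx=4,fy=4,interpolation=2))
E
```

```text
(no output)
```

View pics/a.png

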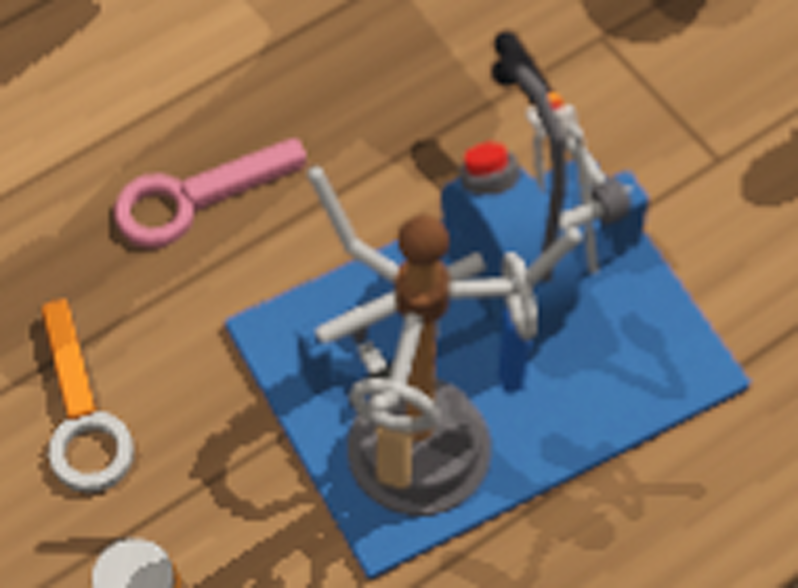

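View pics/b.png

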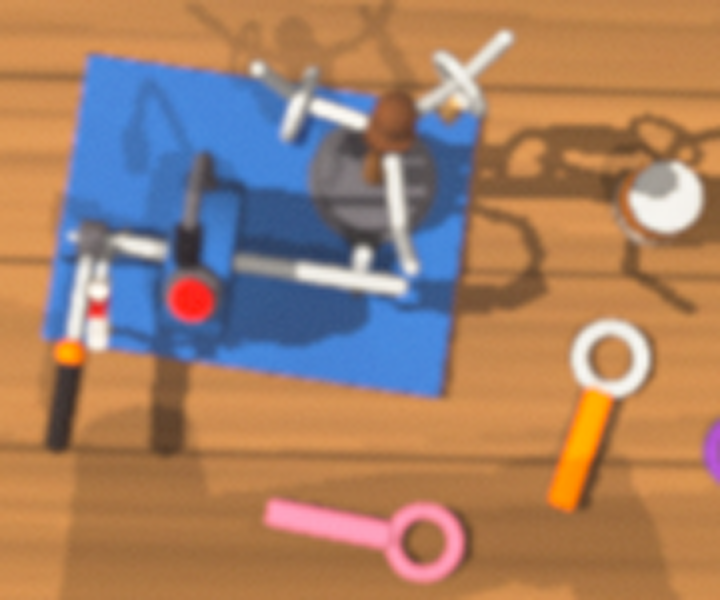

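The scene crop shows the empty hook running from its bend at (352,243) to its tip at (316,172). The top crop shows the same tip at (412,268), the button at (191,298), the lever handle from (68,352) to (58,445), and the spanner from its eye (611,358) to its end (565,503).

```bash
python3 - <<'E'
from h import *
np.set_printoptions(precision=4,suppress=True)
T={'button':(262.75,214.5),'hEnd':(229.8,249),'hMid':(231,240),'collar':(232,228),'eyeRingNear':(364.9,236),'spMid':(361,251),'spEnd':(357.5,263),'spStart':(364,240),'tip':(318,207),'post':(313,168),'pivot':(238,199.5),'postball':(313,170)}
for k,(u,v) in T.items(): print('T',k,w('top0',u,v))
print('eye',w('top0',367.75,229.5,.007),'spmid',w('top0',364.5-.5,238.7,.02),w('top0',356.3,265.8,.02),'base disc',w('top0',308.75,186))
S={'button':(300.9,202.5),'tip':(260.2,206),'bend':(268.8,222.9),'root':(278.5,231),'ball':(286,222),'postlow':(287,255),'handle':(310,182),'hEnd':(306,177),'collar':(317,189),'eyeR':(206.6,272.7),'spMid':(200.8,250),'spEnd':(199,239),'spStart':(204,262)}
for k,(u,v) in S.items(): print('S',k,w('scene0',u,v))
# cloud: plan of points
for t in('top0','scene0'):
    P=cloud(t); p=np.load(t+'.npz')['p'].astype(int)
    r=(p[...,0]>150)&(p[...,1]<50)&(p[...,2]<50)&(abs(P[...,2]-.16)<.03)
    q=P[r]; print(t,'red',len(q),q.mean(0)); 
    if len(q)>5:
        U,s,V=np.linalg.svd(q-q.mean(0)); print(V[2],s)
    o=(p[...,0]>180)&(p[...,1]>80)&(p[...,1]<170)&(p[...,2]<60)&(P[...,2]<.035)&(P[...,1]<-.05)&(P[...,1]>-.5)
    q=P[o]; m=np.median(q,0); q=q[np.linalg.norm(q-m,axis=1)<.08]; print('orange',len(q),q.mean(0)); e=np.linalg.eigh(np.cov(q[:,:2].T))[1][:,1]; s=(q[:,:2]-q[:,:2].mean(0))@e; print(e,s.min(),s.max())
    k=(p.max(-1)<70)&(P[...,2]>.05)&(P[...,2]<.14)&(P[...,0]>.3)&(P[...,0]<.6)&(P[...,1]>0.05)&(P[...,1]<.3)
    print('dark',P[k][::6])
E
```

```text
T button [0.5558 0.02   0.1655]
T hEnd [0.4383 0.1334 0.1048]
T hMid [0.4695 0.1304 0.1041]
T collar [0.5114 0.1287 0.1011]
T eyeRingNear [ 0.4984 -0.3499  0.016 ]
T spMid [ 0.4431 -0.3353  0.0209]
T spEnd [ 0.3991 -0.3234  0.0188]
T spStart [ 0.4835 -0.3461  0.0195]
T tip [ 0.571  -0.1538  0.3089]
T post [ 0.6806 -0.1332  0.3618]
T pivot [0.6121 0.1117 0.0964]
T postball [ 0.6744 -0.1332  0.3633]
eye [ 0.5231 -0.3618  0.007 ] spmid [ 0.4883 -0.346   0.02  ] [ 0.3889 -0.3189  0.02  ] base disc [ 0.6721 -0.1375  0.0565]
S button [0.5625 0.0167 0.1659]
S tip [ 0.5756 -0.1546  0.3112]
S bend [ 0.6127 -0.1497  0.2573]
S root [ 0.6592 -0.1457  0.268 ]
S ball [ 0.6906 -0.1412  0.3582]
S postlow [ 0.6927 -0.1361  0.1514]
S handle [0.6037 0.0135 0.333 ]
S hEnd [0.5832 0.0133 0.3365]
S collar [0.5431 0.1028 0.1533]
S eyeR [ 0.5222 -0.3607 -0.001 ]
S spMid [ 0.4441 -0.3347  0.0214]
S spEnd [ 0.4011 -0.3171  0.0213]
S spStart [ 0.4903 -0.3494  0.018 ]
top0 red 56 [0.556  0.0212 0.1643]
[-0.575   0.0711  0.815 ] [0.099  0.0551 0.0203]
orange 188 [ 0.4306 -0.3271  0.0155]
[-0.942   0.3357] -0.06214460381163614 0.04858222148217005
dark [[0.4938 0.1314 0.1021]
 [0.4868 0.1347 0.1017]
 [0.4836 0.128  0.0989]
 [0.4762 0.1338 0.1068]
 [0.4694 0.1339 0.1041]
 [0.4661 0.1268 0.1039]
 [0.4592 0.1305 0.1001]
 [0.4522 0.1295 0.1063]
 [0.4453 0.1297 0.1031]
 [0.4382 0.1357 0.1086]
 [0.4314 0.1326 0.1037]]
scene0 red 42 [ 0.5217 -0.0255  0.1644]
[-0.452   0.395   0.7998] [1.3233 0.0466 0.0279]
orange 174 [ 0.4431 -0.3342  0.0202]
[-0.9454  0.326 ] -0.05420014552199031 0.06014860185219066
dark [[0.4304 0.1329 0.1027]
 [0.4417 0.1334 0.1083]
 [0.4449 0.136  0.1036]
 [0.4441 0.1227 0.1007]
 [0.4809 0.1238 0.0841]]
```

{"fn": "apply_moves", "kwargs": {
  "steps": [
    [[0,0,0],[0,0,-0.0367],1],
    [[0,0,0],[0,0,-0.0367],1],
    [[0,0,0],[0,0,-0.0367],1],
    [[0,0,0],[0,0,-0.0367],1],
    [[0,0,0],[0,0,-0.0367],1],
    [[0,0,0],[0,0,-0.0367],1],
    [[0,0,0],[0,0,-0.0367],1],
    [[0,0,0],[0,0,-0.0367],1]
  ]
}}

```text
clock: 0.77
eef_pos: [0.125, -0.4838, 0.2477]
tool_rot: [0.831, 0.557, 0.0, -0.001]
ft_force: [-0.1, -1.0, -0.1]
grip_width: 0.0854
grasp_force: 0.0
```

```bash
cat >> h.py <<'E'
np.set_printoptions(precision=4,suppress=True)
def st():
    o=bot.get_obs(); M=R.from_quat(o['tool_rot']).as_matrix()
    print('t',o['clock'],'j',o['joint_pos'],'p',o['eef_pos'],'f',o['ft_force'],'g',o['grip_width'],o['grasp_force']); print('x',M[:,0],'y',M[:,1],'z',M[:,2]); return np.array(o['eef_pos']),M
def to(p,tx=None,tz=None):
    "shift (fraction, present tool axes) and turn (fraction) to reach p with tool x, z axes"
    p0,M=st(); print('shift',M.T@(np.array(p)-p0)/.2)
    if tz is not None:
        z=np.array(tz,float);z/=np.linalg.norm(z);x=np.array(tx,float);x-=z*(x@z);x/=np.linalg.norm(x)
        G=np.c_[x,np.cross(z,x),z]; print('turn',R.from_matrix(M.T@G).as_rotvec()/np.pi,'shift after turn',G.T@(np.array(p)-p0)/.2)
E
python3 - <<'E'
from h import *
to((.472,.131,.248),(-.9925,.122,0),(0,0,-1))
# board corners: bottom-left/top-left from the top view
a=w('top0',215+90/4+1,140+55/4+1);b=w('top0',215+45/4+1,140+335/4-1);c=w('top0',215+440/4-1,140+393/4-1);print(a,b,c,(b-a)/np.linalg.norm(b-a),(c-b)/np.linalg.norm(c-b))
for x in(250,300,330,380,400): print('bar',w('top0',215+x/4,140+(265+(x-240)*.13)/4,r=0))
E
```

```text
t 0.7667 j [-1.318   0.2411  0.0042  1.3352  0.      0.6427] p [ 0.125  -0.4838  0.2477] f [-0.0605 -0.9565 -0.0508] g 0.0854260671101903 0.0
x [0.3801 0.9249 0.001 ] y [ 0.9249 -0.3801 -0.0008] z [-0.0003  0.0012 -1.    ]
shift [3.5027 0.4365 0.002 ]
turn [ 0.0001 -0.0005 -0.5852] shift after turn [-1.3472  3.2626 -0.0013]
[0.7906 0.1249 0.0093] [0.5348 0.1571 0.0116] [ 0.4906 -0.1998  0.0103] [-0.9921  0.1248  0.0087] [-0.1231 -0.9924 -0.0035]
bar [ 0.5915 -0.0274  0.0888]
bar [ 0.587  -0.0715  0.0868]
bar [ 0.5846 -0.0981  0.0835]
bar [ 0.5791 -0.1418  0.0925]
bar [ 0.5779 -0.1599  0.0854]
```

{"fn": "apply_moves", "kwargs": {
  "steps": [
    [[0,0,0],[0,0,-0.0366],1],
    [[0,0,0],[0,0,-0.0366],1],
    [[0,0,0],[0,0,-0.0366],1],
    [[0,0,0],[0,0,-0.0366],1],
    [[0,0,0],[0,0,-0.0366],1],
    [[0,0,0],[0,0,-0.0366],1],
    [[0,0,0],[0,0,-0.0366],1],
    [[0,0,0],[0,0,-0.0366],1]
  ]
}}

```text
clock: 1.43
eef_pos: [0.125, -0.4838, 0.2478]
tool_rot: [0.497, 0.868, 0.0, -0.0]
ft_force: [0.6, 0.0, -0.2]
grip_width: 0.0852
grasp_force: 0.0
```

{"fn": "apply_moves", "kwargs": {
  "steps": [
    [[0,0,0],[0,0,-0.0366],1],
    [[0,0,0],[0,0,-0.0366],1],
    [[0,0,0],[0,0,-0.0366],1],
    [[0,0,0],[0,0,-0.0366],1],
    [[0,0,0],[0,0,-0.0366],1],
    [[0,0,0],[0,0,-0.0366],1],
    [[0,0,0],[0,0,-0.0366],1],
    [[0,0,0],[0,0,-0.0366],1]
  ]
}}

```text
clock: 2.1
eef_pos: [0.125, -0.4838, 0.2478]
tool_rot: [0.06, 0.998, 0.001, -0.0]
ft_force: [-0.2, -0.2, -0.2]
grip_width: 0.0854
grasp_force: 0.0
```

{"fn": "apply_moves", "kwargs": {
  "steps": [
    [[-0.056,0.136,0],[0,0,0],1],
    [[-0.056,0.136,0],[0,0,0],1],
    [[-0.056,0.136,0],[0,0,0],1],
    [[-0.056,0.136,0],[0,0,0],1],
    [[-0.056,0.136,0],[0,0,0],1],
    [[-0.056,0.136,0],[0,0,0],1],
    [[-0.056,0.136,0],[0,0,0],1],
    [[-0.056,0.136,0],[0,0,0],1]
  ]
}}

```text
clock: 2.77
eef_pos: [0.2416, -0.2781, 0.248]
tool_rot: [0.064, 0.998, 0.0, -0.0]
ft_force: [0.1, 0.1, 0.1]
grip_width: 0.0853
grasp_force: 0.0
```

{"fn": "apply_moves", "kwargs": {
  "steps": [
    [[-0.056,0.136,0],[0,0,0],1],
    [[-0.056,0.136,0],[0,0,0],1],
    [[-0.056,0.136,0],[0,0,0],1],
    [[-0.056,0.136,0],[0,0,0],1],
    [[-0.056,0.136,0],[0,0,0],1],
    [[-0.056,0.136,0],[0,0,0],1],
    [[-0.056,0.136,0],[0,0,0],1],
    [[-0.056,0.136,0],[0,0,0],1]
  ]
}}

```text
clock: 3.43
eef_pos: [0.358, -0.0736, 0.2481]
tool_rot: [0.063, 0.998, 0.0, -0.0]
ft_force: [0.2, -1.2, -0.1]
grip_width: 0.0852
grasp_force: 0.0
```

{"fn": "apply_moves", "kwargs": {
  "steps": [
    [[-0.056,0.136,0],[0,0,0],1],
    [[-0.056,0.136,0],[0,0,0],1],
    [[-0.056,0.136,0],[0,0,0],1],
    [[-0.056,0.136,0],[0,0,0],1],
    [[-0.056,0.136,0],[0,0,0],1],
    [[-0.056,0.136,0],[0,0,0],1],
    [[-0.056,0.136,0],[0,0,0],1],
    [[-0.056,0.136,0],[0,0,0],1]
  ]
}}

```text
clock: 4.1
eef_pos: [0.4744, 0.1309, 0.2478]
tool_rot: [0.063, 0.998, -0.0, -0.0]
ft_force: [0.3, -1.2, -0.1]
grip_width: 0.0855
grasp_force: 0.0
```

```bash
python3 - <<'E'
from h import *
to((.472,.131,.0946),(-.9925,.122,0),(0,0,-1))
snap('wrist','w1')
P=cloud('w1');p=np.load('w1.npz')['p'].astype(int)
k=(p.max(-1)<70)&(P[...,2]>.085)&(P[...,2]<.115)&(P[...,0]>.40)&(P[...,0]<.56)&(abs(P[...,1]-.13)<.04)
q=P[k];print(len(q))
for x in np.arange(.42,.53,.01):
    s=q[abs(q[:,0]-x)<.005]
    if len(s):print(x,len(s),np.median(s[:,1]),s[:,1].min(),s[:,1].max(),np.percentile(s[:,2],90))
E
```

```text
t 4.1 j [ 0.2693  0.2259 -0.0153  1.3306 -0.0001  0.3956] p [0.4744 0.1309 0.2478] f [ 0.2792 -1.2182 -0.114 ] g 0.08549703501795 0.0
x [-0.992   0.126   0.0009] y [ 0.126   0.992  -0.0005] z [-0.001  -0.0004 -1.    ]
shift [ 0.0111 -0.0004  0.7661]
turn [-0.0002 -0.0003 -0.0013] shift after turn [ 0.0118 -0.0008  0.766 ]
2268
0.42 13 0.13956122903903917 0.13642325337360633 0.14256956233792611 0.10241591471429498
0.43 312 0.1388745825360244 0.12906032688521238 0.14787582698745602 0.10623975136924857
0.44 323 0.13740820378283206 0.12766684597512426 0.14738074711577634 0.10642204995171901
0.45 315 0.13627593287731693 0.126366919290594 0.146403076038009 0.1056107384885244
0.46 302 0.1350460653288752 0.1250873796257648 0.14526718692521404 0.10468032447945431
0.47000000000000003 288 0.13396193303305215 0.12451050828323731 0.14430549094144793 0.1038011614750997
0.48000000000000004 273 0.13290292315534377 0.12310948946127816 0.1433034507343768 0.10291129707130377
0.49000000000000005 261 0.13123214271735406 0.12067452877321021 0.1411232612066814 0.1019469304146314
0.5 181 0.13091641093905398 0.121002776168693 0.14014077405225675 0.10119822826372313
```

View pics/w1.png

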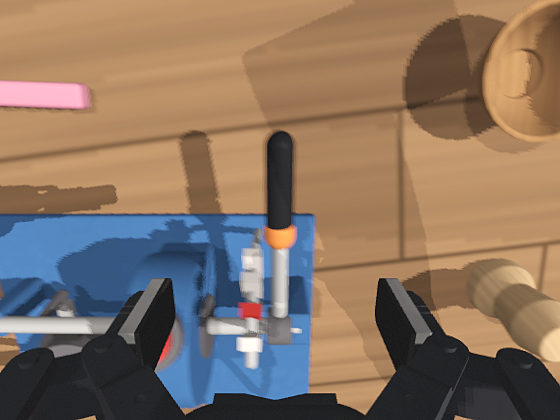

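{"fn": "apply_moves", "kwargs": {
  "steps": [
    [[0.012,0.006,0.113],[0,0,0],1],
    [[0.012,0.006,0.113],[0,0,0],1],
    [[0,0,0.113],[0,0,0],1],
    [[0,0,0.113],[0,0,0],1],
    [[0,0,0.113],[0,0,0],1],
    [[0,0,0.113],[0,0,0],1],
    [[0,0,0.113],[0,0,0],1],
    [[0,0,0],[0,0,0],1]
  ]
}}

```text
clock: 4.82
eef_pos: [0.4658, 0.1313, 0.0857]
tool_rot: [0.063, 0.998, -0.002, -0.005]
ft_force: [-1.0, -0.6, -0.4]
grip_width: 0.0851
grasp_force: 0.0
```

{"fn": "apply_moves", "kwargs": {
  "steps": [
    [[0,0,0],[0,0,0],0.1],
    [[0,0,0],[0,0,0],0.1],
    [[0,0,0],[0,0,0],0.1],
    [[0,0,0],[0,0,0],0.1],
    [[0,0,0],[0,0,0],0.1],
    [[0,0,0],[0,0,0],0.1],
    [[0,0,0],[0,0,0],0.1],
    [[0,0,0],[0,0,0],0.1]
  ]
}}

```text
clock: 5.48
eef_pos: [0.4707, 0.1329, 0.0915]
tool_rot: [0.063, 0.998, 0.001, 0.001]
ft_force: [-1.2, 0.1, 5.5]
grip_width: 0.0227
grasp_force: 58.4
```

{"fn": "apply_moves", "kwargs": {
  "steps": [
    [[-0.0067,0,-0.0356],[0,0,0],0.1],
    [[-0.0067,0,-0.0356],[0,0,0],0.1],
    [[-0.0067,0,-0.0356],[0,0,0],0.1],
    [[-0.0067,0,-0.0356],[0,0,0],0.1],
    [[-0.0137,0,-0.0335],[0,0,0],0.1],
    [[-0.0137,0,-0.0335],[0,0,0],0.1],
    [[-0.0137,0,-0.0335],[0,0,0],0.1],
    [[-0.0137,0,-0.0335],[0,0,0],0.1]
  ]
}}

```text
clock: 6.15
eef_pos: [0.4863, 0.1308, 0.145]
tool_rot: [0.063, 0.998, 0.0, -0.0]
ft_force: [6.8, 3.6, -13.5]
grip_width: 0.0222
grasp_force: 59.2
```

{"fn": "apply_moves", "kwargs": {
  "steps": [
    [[-0.02,0,-0.03],[0,0,0],0.1],
    [[-0.02,0,-0.03],[0,0,0],0.1],
    [[-0.02,0,-0.03],[0,0,0],0.1],
    [[-0.02,0,-0.03],[0,0,0],0.1],
    [[-0.0256,0,-0.0256],[0,0,0],0.1],
    [[-0.0256,0,-0.0256],[0,0,0],0.1],
    [[-0.0256,0,-0.0256],[0,0,0],0.1],
    [[0,0,0],[0,0,0],0.1]
  ]
}}

```text
clock: 6.82
eef_pos: [0.5154, 0.1271, 0.1821]
tool_rot: [0.063, 0.998, 0.0, -0.004]
ft_force: [1.8, 6.7, -18.6]
grip_width: 0.0217
grasp_force: 60.4
```

```bash
python3 - <<'E'
from h import *
p,M=st(); g=p-.002*M[:,2]; d=g-np.array([.613,.116,.08]); hx=-(d[:2]@[.992,-.124]); print('r',np.hypot(hx,d[2]),'theta',np.arctan2(d[2],hx)-.087)
E
```

```text
t 6.8167 j [ 0.2405  0.3433 -0.0297  1.2043  0.0024  0.3659] p [0.5154 0.1271 0.1821] f [  1.8269   6.7346 -18.621 ] g 0.02165001177525441 60.42519986629486
x [-0.9921  0.1251  0.007 ] y [ 0.1251  0.9921 -0.0001] z [-0.007   0.0008 -1.    ]
r 0.14308731927779522 theta 0.7279441564791274
```

{"fn": "apply_moves", "kwargs": {
  "steps": [
    [[-0.026,0,-0.026],[0,0,0],0.1],
    [[-0.015,0,-0.013],[0,0,0],0.1],
    [[0,0,0],[0,0,0],0.1],
    [[0,0,0],[0,0,0],0.1],
    [[0,0,0],[0,0,0],0.1],
    [[0,0,0],[0,0,0],0.1],
    [[0,0,0],[0,0,0],0.1],
    [[0,0,0],[0,0,0],0.1]
  ]
}}

```text
clock: 7.48
eef_pos: [0.5219, 0.1263, 0.188]
tool_rot: [0.062, 0.998, -0.0, -0.005]
ft_force: [2.5, 6.9, -21.1]
grip_width: 0.0219
grasp_force: 60.1
```

```bash
python3 - <<'E'
from h import *
p,M=st(); g=p-.002*M[:,2]; d=g-np.array([.613,.116,.08]); hx=-(d[:2]@[.992,-.124]); print('r',np.hypot(hx,d[2]),'theta',np.arctan2(d[2],hx)-.087)
E
```

```text
t 7.4833 j [0.2357 0.3537 0.0012 1.2285 0.003  0.3601] p [0.5219 0.1263 0.188 ] f [  2.4647   6.9086 -21.0724] g 0.021926036030847085 60.05285203456879
x [-0.9922  0.1241  0.0106] y [ 0.1241  0.9923 -0.0008] z [-0.0106  0.0005 -0.9999]
r 0.14310995685650008 theta 0.7893125273789992
```

{"fn": "apply_moves", "kwargs": {
  "steps": [
    [[0,0,0],[0,0,0],1],
    [[0,0,0],[0,0,0],1],
    [[0,0,0],[0,0,0],1],
    [[0,0,0],[0,0,0],1],
    [[0,0,0],[0,0,0],1],
    [[0,0,0],[0,0,0],1],
    [[0,0,0],[0,0,0],1],
    [[0,0,0],[0,0,0],1]
  ]
}}

```text
clock: 8.15
eef_pos: [0.5253, 0.1253, 0.1929]
tool_rot: [0.063, 0.998, 0.0, 0.0]
ft_force: [-0.1, -0.7, 0.5]
grip_width: 0.0853
grasp_force: 0.0
```

{"fn": "apply_moves", "kwargs": {
  "steps": [
    [[0,0,-0.05],[0,0,0],1],
    [[0,0,-0.1],[0,0,0],1],
    [[0,0,-0.1],[0,0,0],1],
    [[0.05,0,-0.1],[0,0,0],1],
    [[0.1,0,-0.1],[0,0,0],1],
    [[0.1,0,0],[0,0,0],1],
    [[0.1,0,0],[0,0,0],1],
    [[0,0,0],[0,0,0],1]
  ]
}}

```text
clock: 8.82
eef_pos: [0.453, 0.1344, 0.2842]
tool_rot: [0.063, 0.998, 0.0, -0.0]
ft_force: [-0.5, -0.4, -1.1]
grip_width: 0.0853
grasp_force: 0.0
```

```bash
python3 - <<'E'
from h import *
st(); snap('wrist','w2')
P=cloud('w2');p=np.load('w2.npz')['p'].astype(int)
k=(p.max(-1)<70)&(P[...,2]>.11)&(P[...,2]<.26)&(P[...,0]>.45)&(P[...,0]<.58)&(abs(P[...,1]-.127)<.02)
q=P[k];print(len(q)); h=-((q[:,:2]-[.613,.116])@[.992,-.124]); v=np.polyfit(h,q[:,2],1); print('handle angle',np.arctan(v[0])-.087, h.min(),h.max())
E
python3 -c "
import cv2;cv2.imwrite('pics/w2c.png',cv2.imread('pics/w2.png'))"
```

```text
t 8.8167 j [0.2882 0.1728 0.0127 1.4105 0.0005 0.4136] p [0.453  0.1344 0.2842] f [-0.4597 -0.3688 -1.1244] g 0.08528391549435885 0.0
x [-0.9921  0.1251  0.0001] y [0.1251 0.9921 0.0005] z [ 0.      0.0005 -1.    ]
1568
handle angle 0.5041690534150512 0.07160031154439538 0.14061829554795643
```

View pics/w2.png

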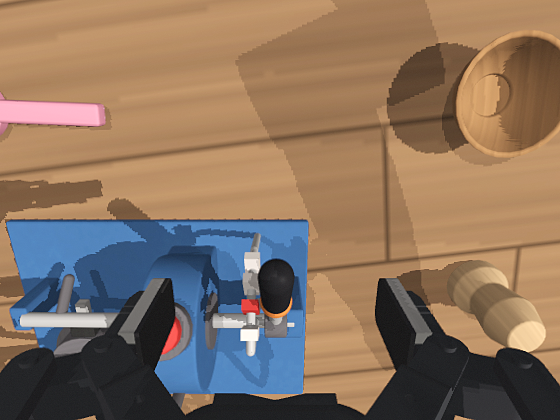

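The wrist picture shows the handle tip at (277,285), raised beside the red mark at (250,308), and the hand clear of it. The lever is in the third notch, so I go on to the spanner.

{"fn": "apply_moves", "kwargs": {
  "steps": [
    [[-0.018,-0.1465,0],[0,0,0],1],
    [[-0.018,-0.1465,0],[0,0,0],1],
    [[-0.018,-0.1465,0],[0,0,0],1],
    [[-0.018,-0.1465,0],[0,0,0],1],
    [[-0.018,-0.1465,0],[0,0,0],1],
    [[-0.018,-0.1465,0],[0,0,0],1],
    [[-0.018,-0.1465,0],[0,0,0],1],
    [[-0.018,-0.1465,0],[0,0,0],1]
  ]
}}

```text
clock: 9.53
eef_pos: [0.4552, -0.1038, 0.2829]
tool_rot: [0.063, 0.998, -0.0, 0.0]
ft_force: [0.8, 1.0, -0.2]
grip_width: 0.0851
grasp_force: 0.0
```

{"fn": "apply_moves", "kwargs": {
  "steps": [
    [[-0.018,-0.1465,0],[0,0,0],1],
    [[-0.018,-0.1465,0],[0,0,0],1],
    [[-0.018,-0.1465,0],[0,0,0],1],
    [[-0.018,-0.1465,0],[0,0,0],1],
    [[-0.018,-0.1465,0],[0,0,0],1],
    [[-0.018,-0.1465,0],[0,0,0],1],
    [[-0.018,-0.1465,0],[0,0,0],1],
    [[-0.018,-0.1465,0],[0,0,0],1]
  ]
}}

```text
clock: 10.2
eef_pos: [0.4538, -0.3403, 0.2827]
tool_rot: [0.064, 0.998, -0.0, 0.0]
ft_force: [1.1, -0.5, -0.6]
grip_width: 0.0852
grasp_force: 0.0
```

{"fn": "apply_moves", "kwargs": {
  "steps": [
    [[0,0,0.12],[0,0,0.03],1],
    [[0,0,0.12],[0,0,0.031],1],
    [[0,0,0.12],[0,0,0],1],
    [[0,0,0.12],[0,0,0],1],
    [[0,0,0],[0,0,0],1],
    [[0,0,0],[0,0,0],1],
    [[0,0,0],[0,0,0],1],
    [[0,0,0],[0,0,0],1]
  ]
}}

```text
clock: 10.87
eef_pos: [0.4549, -0.339, 0.1887]
tool_rot: [0.158, 0.987, -0.001, 0.002]
ft_force: [0.3, 0.1, 0.1]
grip_width: 0.0855
grasp_force: 0.0
```

```bash
python3 - <<'E'
from h import *
snap('wrist','w3')
P=cloud('w3');p=np.load('w3.npz')['p'].astype(int)
k=(p[...,0]>150)&(p[...,1]>60)&(p[...,1]<180)&(p[...,2]<70)&(P[...,2]<.035)&(P[...,2]>.015)&(abs(P[...,1]+.338)<.1)
q=P[k]; e=np.linalg.eigh(np.cov(q[:,:2].T))[1][:,1]; e*=np.sign(e[0]); s=(q[:,:2]-q[:,:2].mean(0))@e
print(len(q),q.mean(0),e,s.min(),s.max(),np.degrees(np.arctan2(e[1],e[0])))
n=np.array([-e[1],e[0]]);t=(q[:,:2]-q[:,:2].mean(0))@n;print(t.min(),t.max())
hi=q[:,:2].mean(0)+e*s.max()+n*(t.min()+t.max())/2; g=hi-.045*e; print('grip',g, 'from far end',hi-e*(s.max()-s.min())+.07*e)
to((*g,.022),(-e[0],-e[1],0),(0,0,-1))
E
```

```text
493 [ 0.4359 -0.3381  0.0177] [ 0.9548 -0.2971] -0.055068277118996645 0.05820881004627798 -17.283977551982534
-0.005535729570808137 0.018793245041993173
grip [ 0.4505 -0.3357] from far end [ 0.4521 -0.3362]
t 10.9167 j [-0.6404  0.4009  0.0734  1.2394 -0.     -0.3221] p [ 0.4548 -0.3389  0.1887] f [ 0.5912  1.048  -0.2287] g 0.08533775973193451 0.0
x [-0.9498  0.3129 -0.0037] y [ 0.3129  0.9498 -0.0013] z [ 0.0031 -0.0023 -1.    ]
shift [0.0285 0.0096 0.8332]
turn [-0.0004  0.0012 -0.0053] shift after turn [0.0253 0.009  0.8333]
```

{"fn": "apply_moves", "kwargs": {
  "steps": [
    [[0.011,0.005,0.104],[0,0,-0.003],1],
    [[0.011,0.005,0.104],[0,0,0],1],
    [[0,0,0.104],[0,0,0],1],
    [[0,0,0.104],[0,0,0],1],
    [[0,0,0.104],[0,0,0],1],
    [[0,0,0.104],[0,0,0],1],
    [[0,0,0.104],[0,0,0],1],
    [[0,0,0.104],[0,0,0],1]
  ]
}}

```text
clock: 11.58
eef_pos: [0.4514, -0.3357, 0.0209]
tool_rot: [0.154, 0.988, -0.001, 0.002]
ft_force: [0.1, -0.3, 0.9]
grip_width: 0.0857
grasp_force: 0.0
```

{"fn": "apply_moves", "kwargs": {
  "steps": [
    [[0,0,0],[0,0,0],1],
    [[0,0,0],[0,0,0],0.1],
    [[0,0,0],[0,0,0],0.1],
    [[0,0,0],[0,0,0],0.1],
    [[0,0,0],[0,0,0],0.1],
    [[0,0,0],[0,0,0],0.1],
    [[0,0,0],[0,0,0],0.1],
    [[0,0,0],[0,0,0],0.1]
  ]
}}

```text
clock: 12.25
eef_pos: [0.451, -0.3356, 0.0217]
tool_rot: [0.154, 0.988, -0.001, 0.001]
ft_force: [-0.3, -0.2, 6.0]
grip_width: 0.0223
grasp_force: 60.3
```

{"fn": "apply_moves", "kwargs": {
  "steps": [
    [[0,0,-0.05],[0,0,0],0.1],
    [[0,0,-0.1],[0,0,0],0.1],
    [[0,0,-0.15],[0,0,0],0.1],
    [[0,0,-0.15],[0,0,0],0.1],
    [[0,0,-0.15],[0,0,0],0.1],
    [[0,0,-0.15],[0,0,0],0.1],
    [[0,0,-0.15],[0,0,0],0.1],
    [[0,0,-0.1],[0,0,0],0.1]
  ]
}}

```text
clock: 12.92
eef_pos: [0.45, -0.3348, 0.2232]
tool_rot: [0.154, 0.988, -0.0, 0.001]
ft_force: [0.1, 0.2, -3.9]
grip_width: 0.0223
grasp_force: 59.2
```

```bash
python3 - <<'E'
from h import *
st()
# hook measurement from scene view: light grey points in hook region
for t in('scene0','top0'):
    P=cloud(t);p=np.load(t+'.npz')['p'].astype(int)
    k=(p.min(-1)>120)&(np.ptp(p,axis=-1)<40)&(P[...,2]>.23)&(P[...,2]<.33)&(P[...,0]>.55)&(P[...,0]<.67)&(P[...,1]<-.1)&(P[...,1]>-.2)
    q=P[k]; q=q[np.argsort(q[:,0])]; print(t,len(q)); print(q[::max(1,len(q)//14)])
E
```

```text
t 12.9167 j [-0.6396  0.3714  0.121   1.3185 -0.     -0.3307] p [ 0.45   -0.3348  0.2232] f [ 0.0996  0.249  -3.946 ] g 0.022326797922871032 59.24360811710358
x [-0.9527  0.304  -0.0017] y [ 0.3041  0.9527 -0.0006] z [ 0.0015 -0.0011 -1.    ]
scene0 88
[[ 0.5699 -0.1552  0.3102]
 [ 0.5764 -0.1595  0.311 ]
 [ 0.5812 -0.1553  0.3133]
 [ 0.5862 -0.1485  0.291 ]
 [ 0.5919 -0.1526  0.2848]
 [ 0.5976 -0.1529  0.2809]
 [ 0.6025 -0.1489  0.2777]
 [ 0.6083 -0.1495  0.2625]
 [ 0.6115 -0.1519  0.2571]
 [ 0.6201 -0.1502  0.2611]
 [ 0.6252 -0.1501  0.2558]
 [ 0.6335 -0.1444  0.2675]
 [ 0.6369 -0.143   0.2708]
 [ 0.645  -0.145   0.2658]
 [ 0.6541 -0.1402  0.2736]]
top0 111
[[ 0.5706 -0.1475  0.3119]
 [ 0.577  -0.1476  0.3085]
 [ 0.5839 -0.151   0.3019]
 [ 0.5912 -0.1486  0.2916]
 [ 0.5965 -0.1529  0.2738]
 [ 0.6037 -0.1409  0.2636]
 [ 0.6108 -0.1443  0.2582]
 [ 0.617  -0.141   0.2583]
 [ 0.623  -0.1438  0.2617]
 [ 0.629  -0.1373  0.2631]
 [ 0.6323 -0.1466  0.264 ]
 [ 0.6384 -0.1433  0.2651]
 [ 0.6451 -0.1402  0.2622]
 [ 0.6512 -0.1337  0.263 ]
 [ 0.6563 -0.1332  0.2709]
 [ 0.662  -0.1328  0.2747]]
```

```bash
cat >> h.py <<'E'
S=np.array([.611,-.147,.250]); f=np.array([.983,.185,0]); Z=np.array([0,0,1.]); b=-.54*f+.84*Z
EYE=np.array([-.075,0,.0147])
def pose(s,tilt,off=np.zeros(3)):
    "TCP pose with the eye at seat+s*b+off, tool tilted down by tilt"
    c,d=np.cos(np.radians(tilt)),np.sin(np.radians(tilt))
    z=c*f-d*Z; x=-(d*f+c*Z); G=np.c_[x,np.cross(z,x),z]
    return S+s*b+off-G@EYE,x,z
E
python3 - <<'E'
from h import *
p,x,z=pose(.115,40); print(p); to(p,x,z)
E
```

```text
[ 0.4915 -0.1695  0.2986]
t 12.9167 j [-0.6396  0.3714  0.121   1.3185 -0.     -0.3307] p [ 0.45   -0.3348  0.2232] f [ 0.0996  0.249  -3.946 ] g 0.022326797922871032 59.24360811710358
x [-0.9527  0.304  -0.0017] y [ 0.3041  0.9527 -0.0006] z [ 0.0015 -0.0011 -1.    ]
shift [ 0.0532  0.8502 -0.3775]
turn [-0.069  -0.2715 -0.1472] shift after turn [-0.5179  0.7739  0.031 ]
```

{"fn": "apply_moves", "kwargs": {
  "steps": [
    [[0,0,0],[-0.0069,-0.0272,-0.0147],0.1],
    [[0,0,0],[-0.0069,-0.0272,-0.0147],0.1],
    [[0,0,0],[-0.0069,-0.0272,-0.0147],0.1],
    [[0,0,0],[-0.0069,-0.0272,-0.0147],0.1],
    [[0,0,0],[-0.0069,-0.0272,-0.0147],0.1],
    [[0,0,0],[-0.0069,-0.0272,-0.0147],0.1],
    [[0,0,0],[-0.0069,-0.0272,-0.0147],0.1],
    [[0,0,0],[-0.0069,-0.0272,-0.0147],0.1]
  ]
}}

```text
clock: 13.58
eef_pos: [0.4488, -0.3338, 0.2199]
tool_rot: [-0.037, 0.938, 0.032, 0.343]
ft_force: [0.0, -0.6, -3.8]
grip_width: 0.0224
grasp_force: 59.2
```

{"fn": "apply_moves", "kwargs": {
  "steps": [
    [[0,0,0],[-0.0069,-0.0272,-0.0147],0.1],
    [[0,0,0],[-0.0069,-0.0272,-0.0147],0.1],
    [[-0.07,0.02,0],[0,0,0],0.1],
    [[-0.07,0.02,0],[0,0,0],0.1],
    [[-0.07,0.02,0],[0,0,0],0.1],
    [[-0.07,0.02,0],[0,0,0],0.1],
    [[0,0,0],[0,0,0],0.1],
    [[0,0,0],[0,0,0],0.1]
  ]
}}

```text
clock: 14.25
eef_pos: [0.4821, -0.312, 0.2627]
tool_rot: [-0.084, 0.903, 0.04, 0.42]
ft_force: [0.6, 1.4, -4.8]
grip_width: 0.0223
grasp_force: 59.4
```

```bash
python3 - <<'E'
from h import *
p,x,z=pose(.115,40); to(p,x,z)
E
```

```text
t 14.25 j [-0.9235  0.1112 -0.4281  0.5453  0.7552 -0.9126] p [ 0.4821 -0.312   0.2627] f [ 0.5511  1.3704 -4.7715] g 0.02227773673898103 59.43988859653473
x [-0.6328 -0.1181 -0.7652] y [-0.1846  0.9828  0.0011] z [ 0.752   0.142  -0.6437]
shift [-0.2512  0.6919  0.0212]
turn [ 0.0001 -0.0004 -0.0003] shift after turn [-0.2519  0.6916  0.0213]
```

{"fn": "apply_moves", "kwargs": {
  "steps": [
    [[-0.06,0.06,0.003],[0,0,0],0.1],
    [[-0.06,0.06,0.003],[0,0,0],0.1],
    [[-0.06,0.08,0.003],[0,0,0],0.1],
    [[-0.06,0.1,0.003],[0,0,0],0.1],
    [[-0.012,0.13,0.003],[0,0,0],0.1],
    [[0,0.13,0.003],[0,0,0],0.1],
    [[0,0.13,0.003],[0,0,0],0.1],
    [[0,0,0],[0,0,0],0.1]
  ]
}}

```text
clock: 14.92
eef_pos: [0.4889, -0.1657, 0.2958]
tool_rot: [-0.084, 0.903, 0.043, 0.419]
ft_force: [-0.8, 1.8, -4.4]
grip_width: 0.0226
grasp_force: 59.8
```

```bash
python3 - <<'E'
from h import *
p,x,z=pose(.115,40); to(p,x,z)
c1=snap('wrist','w4')[0]; c2=snap('scene','s4')[0]; c3=snap('top','t4')[0]
a=cv2.resize(c1,(400,300)); b_=cv2.resize(c2[150:285,205:385],(400,300),interpolation=2); d=cv2.resize(c3[140:260,250:410],(400,300),interpolation=2)
o=np.zeros((600,800,3),np.uint8); o[:300,:400]=a;o[:300,400:]=b_;o[300:,:400]=d
o[300:,400:]=cv2.resize(c1[0:210,140:420],(400,300),interpolation=2)
cv2.imwrite('pics/m4.png',o[:,:,::-1])
E
```

```text
t 14.9167 j [-0.6488 -0.1464 -0.6109  0.4403  0.6067 -0.6185] p [ 0.4889 -0.1657  0.2958] f [-0.7859  1.8116 -4.3952] g 0.022614192643868155 59.78986144065857
x [-0.6355 -0.1159 -0.7634] y [-0.1875  0.9822  0.007 ] z [ 0.749   0.1476 -0.6459]
shift [-0.0167 -0.0208 -0.0021]
turn [ 0.0021 -0.0014 -0.0012] shift after turn [-0.0167 -0.0208 -0.0019]
```

View pics/m4.png

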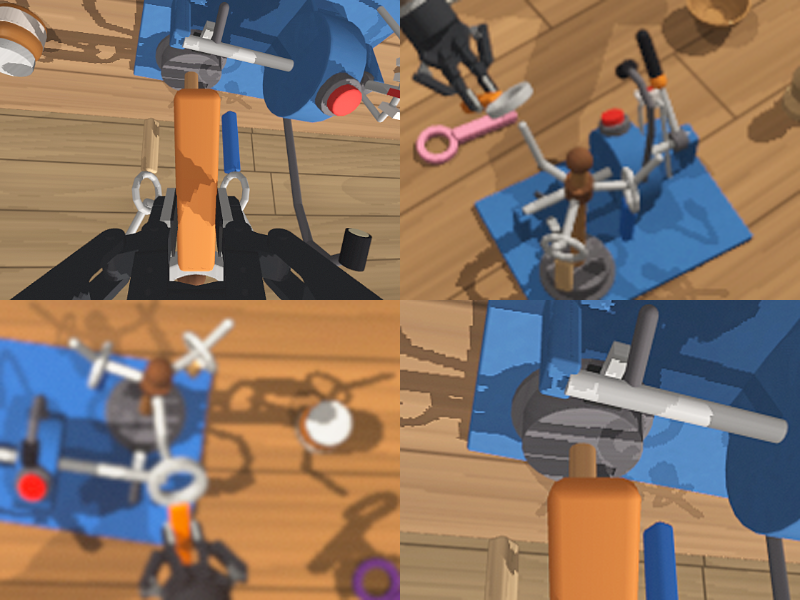

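The panels show the eye ring at (177,482) in the top view, with the hook end behind it. In the scene view the eye is at (514,98), above the hook tip at (521,124).

```bash
python3 - <<'E'
from h import *
p,M=st(); e=p+M@EYE; print('eye expected',e)
for t in('s4','t4'):
    P=cloud(t);c=np.load(t+'.npz')['p'].astype(int)
    k=(c.min(-1)>100)&(np.ptp(c,axis=-1)<45)
    q=P[k&(np.linalg.norm(np.nan_to_num(P)-e,axis=-1)<.055)]; l=(q-e)@M
    q2=l[(abs(l[:,2])<.015)]; print(t,len(q2),'eye in tool axes rel expected: min',q2.min(0),'max',q2.max(0))
    print(' non-ring pts (tool axes)',q[abs(l[:,2])>.02])
    h=P[k&(abs(P[...,0]-.60)<.04)&(abs(P[...,1]+.147)<.03)&(P[...,2]>.24)&(P[...,2]<.31)]
    # lateral offset of hook points about S along f
    r=h-S; lat=r@np.array([-.185,.983,0]); inn=r@f
    for a in(-.03,-.02,-.01,0,.01,.02): 
        m=abs(inn-a)<.005
        if m.sum(): print(' hook inn',a,m.sum(),'lat',np.round((lat[m].min()+lat[m].max())/2,4),'z',h[m,2].max())
E
```

```text
t 15.0667 j [-0.6528 -0.1419 -0.6032  0.4385  0.6059 -0.6199] p [ 0.4914 -0.1703  0.2982] f [ 0.5733  0.4238 -3.0862] g 0.0223080054699347 59.79887902736664
x [-0.633  -0.1171 -0.7652] y [-0.184   0.9829  0.0018] z [ 0.752   0.142  -0.6437]
eye expected [ 0.5499 -0.1595  0.3461]
s4 168 eye in tool axes rel expected: min [-0.0388 -0.0332 -0.0074] max [0.0311 0.0318 0.0083]
 non-ring pts (tool axes) [[ 0.5725 -0.1567  0.3147]
 [ 0.5731 -0.1535  0.3127]
 [ 0.5741 -0.1506  0.3113]
 [ 0.5753 -0.1586  0.3144]
 [ 0.5757 -0.1553  0.3121]
 [ 0.575  -0.1514  0.3077]
 [ 0.5727 -0.1573  0.3045]
 [ 0.5767 -0.1561  0.3084]
 [ 0.5776 -0.1532  0.3069]
 [ 0.5777 -0.1496  0.3039]
 [ 0.5762 -0.1561  0.3022]
 [ 0.5796 -0.1546  0.3051]
 [ 0.5789 -0.1506  0.3007]
 [ 0.5808 -0.1591  0.305 ]
 [ 0.5803 -0.1552  0.3009]
 [ 0.585  -0.1545  0.3061]]
 hook inn -0.03 14 lat -0.0014 z 0.30690059194481656
 hook inn -0.02 13 lat -0.0017 z 0.2970596662441375
 hook inn -0.01 15 lat -0.0022 z 0.2843897271939122
 hook inn 0 9 lat -0.002 z 0.2698080637476647
 hook inn 0.01 11 lat -0.0015 z 0.2607053577646352
 hook inn 0.02 11 lat -0.0023 z 0.26558618815958607
t4 265 eye in tool axes rel expected: min [-0.0388 -0.0333 -0.0096] max [0.0293 0.0358 0.0115]
 non-ring pts (tool axes) []
 hook inn -0.03 3 lat 0.0035 z 0.29951814421759126
 hook inn -0.02 10 lat 0.003 z 0.295163635962106
 hook inn -0.01 10 lat 0.003 z 0.27709512577218615
 hook inn 0 11 lat 0.0011 z 0.2675630692474078
 hook inn 0.01 11 lat 0.0022 z 0.2655279509308282
 hook inn 0.02 13 lat 0.001 z 0.2658763010712477
```

{"fn": "apply_moves", "kwargs": {
  "steps": [
    [[0.019,0,0],[0,0,0],0.1],
    [[0.011,0,0.036],[0,0,0],0.1],
    [[0.011,0,0.036],[0,0,0],0.1],
    [[0.011,0,0.036],[0,0,0],0.1],
    [[0.011,0,0.036],[0,0,0],0.1],
    [[0.011,0,0.036],[0,0,0],0.1],
    [[0.011,0,0.036],[0,0,0],0.1],
    [[0.011,0,0.036],[0,0,0],0.1]
  ]
}}

```text
clock: 15.73
eef_pos: [0.5179, -0.1668, 0.2509]
tool_rot: [-0.083, 0.903, 0.04, 0.42]
ft_force: [-0.2, -0.3, -3.5]
grip_width: 0.0224
grasp_force: 59.9
```

{"fn": "apply_moves", "kwargs": {
  "steps": [
    [[0.011,0,0.036],[0,0,0],0.1],
    [[0.011,0,0.036],[0,0,0],0.1],
    [[0.011,0,0.036],[0,0,0],0.1],
    [[0.011,0,0.036],[0,0,0],0.1],
    [[0.011,0,0.036],[0,0,0],0.1],
    [[0.011,0,0.036],[0,0,0],0.1],
    [[0,0,0],[0,0,0],0.1],
    [[0,0,0],[0,0,0],0.1]
  ]
}}

```text
clock: 16.4
eef_pos: [0.5419, -0.1606, 0.2133]
tool_rot: [-0.084, 0.903, 0.04, 0.42]
ft_force: [-0.3, -0.5, -3.4]
grip_width: 0.0227
grasp_force: 59.7
```

```bash
sed -i 's/EYE=np.array(\[-.075/EYE=np.array([-.079/' h.py; python3 - <<'E'
from h import *
p,M=st(); print('eye',p+M@EYE,'rel seat in f,lat,z',(p+M@EYE-S)@np.c_[f,[-.185,.983,0],Z])
q,x,z=pose(0,8,np.array([0,0,-.012])); to(q,x,z)
q,x,z=pose(0,40,np.array([0,0,-.006])); to(q,x,z)
E
```

```text
t 16.4 j [-0.5531  0.0479 -0.6975  0.1047  0.5429 -0.5288] p [ 0.5419 -0.1606  0.2133] f [-0.3235 -0.4947 -3.3993] g 0.022720655101283828 59.69608962535858
x [-0.6326 -0.1172 -0.7656] y [-0.1847  0.9828  0.0022] z [ 0.7521  0.1428 -0.6433]
eye [ 0.603  -0.1492  0.2644] rel seat in f,lat,z [-0.0083 -0.0007  0.0144]
t 16.4 j [-0.5531  0.0479 -0.6975  0.1047  0.5429 -0.5288] p [ 0.5419 -0.1606  0.2133] f [-0.3235 -0.4947 -3.3993] g 0.022720655101283828 59.69608962535858
x [-0.6326 -0.1172 -0.7656] y [-0.1847  0.9828  0.0022] z [ 0.7521  0.1428 -0.6433]
shift [0.053  0.0024 0.3374]
turn [ 0.0002 -0.178  -0.0007] shift after turn [0.2239 0.0029 0.2579]
t 16.4 j [-0.5531  0.0479 -0.6975  0.1047  0.5429 -0.5288] p [ 0.5419 -0.1606  0.2133] f [-0.3235 -0.4947 -3.3993] g 0.022720655101283828 59.69608962535858
x [-0.6326 -0.1172 -0.7656] y [-0.1847  0.9828  0.0022] z [ 0.7521  0.1428 -0.6433]
shift [0.0513 0.0027 0.0976]
turn [ 0.0004 -0.0003 -0.0006] shift after turn [0.0514 0.0029 0.0975]
```

{"fn": "apply_moves", "kwargs": {
  "steps": [
    [[0.014,0,0.039],[0,0,0],0.1],
    [[0.014,0,0.039],[0,0,0],0.1],
    [[0.005,0,0.035],[0,-0.0278,0],0.1],
    [[0.005,0,0.035],[0,-0.0278,0],0.1],
    [[0.005,0,0.035],[0,-0.0278,0],0.1],
    [[0.005,0,0.035],[0,-0.0278,0],0.1],
    [[0,0,0],[0,0,0],0.1],
    [[0,0,0],[0,0,0],0.1]
  ]
}}

```text
clock: 17.07
eef_pos: [0.5687, -0.1569, 0.1811]
tool_rot: [-0.076, 0.833, 0.052, 0.546]
ft_force: [0.1, 0.5, -3.7]
grip_width: 0.0224
grasp_force: 60.0
```

```bash
python3 - <<'E'
from h import *
p,M=st(); print('eye rel seat in f,lat,z',(p+M@EYE-S)@np.c_[f,[-.185,.983,0],Z])
q,x,z=pose(0,0,np.array([0,0,-.00])); to(q,x,z)
E
```

```text
t 17.0667 j [-0.5846  0.2956 -0.9255 -0.6771  0.6929 -0.3639] p [ 0.5687 -0.1569  0.1811] f [ 0.1235  0.4742 -3.6917] g 0.02243774713348273 59.99365746974945
x [-0.3922 -0.0688 -0.9173] y [-0.1828  0.9831  0.0044] z [ 0.9015  0.1694 -0.3982]
eye rel seat in f,lat,z [ 0.0015 -0.0023 -0.0023]
t 17.0667 j [-0.5846  0.2956 -0.9255 -0.6771  0.6929 -0.3639] p [ 0.5687 -0.1569  0.1811] f [ 0.1235  0.4742 -3.6917] g 0.02243774713348273 59.99365746974945
x [-0.3922 -0.0688 -0.9173] y [-0.1828  0.9831  0.0044] z [ 0.9015  0.1694 -0.3982]
shift [-0.0107  0.0095  0.152 ]
turn [-0.0004 -0.1304 -0.0015] shift after turn [0.0506 0.0094 0.1437]
```

{"fn": "apply_moves", "kwargs": {
  "steps": [
    [[0.002,0.003,0.035],[0,-0.0278,0],0.1],
    [[0.002,0.003,0.035],[0,-0.0278,0],0.1],
    [[0.002,0.003,0.035],[0,-0.0278,0],0.1],
    [[0.002,0,0.035],[0,-0.0278,0],0.1],
    [[0,0,0],[0,0,0],0.1],
    [[0,0,0],[0,0,0],0.1],
    [[0,0,0],[0,0,0],0.1],
    [[0,0,0],[0,0,0],0.1]
  ]
}}

```text
clock: 17.73
eef_pos: [0.5905, -0.1552, 0.1776]
tool_rot: [-0.069, 0.76, 0.058, 0.644]
ft_force: [-0.0, 0.4, -3.4]
grip_width: 0.0224
grasp_force: 60.0
```

```bash
python3 - <<'E'
from h import *
p,M=st(); print('eye rel seat in f,lat,z',(p+M@EYE-S)@np.c_[f,[-.185,.983,0],Z])
q,x,z=pose(0,0,np.array([0,0,-.012])); to(q,x,z)
E
```

```text
t 17.7333 j [-0.5828  0.6341 -1.0004 -1.409   0.7506 -0.1566] p [ 0.5905 -0.1552  0.1776] f [-0.0129  0.4192 -3.3724] g 0.022366898400764616 60.009393095970154
x [-0.1606 -0.0308 -0.9865] y [-0.1798  0.9837 -0.0014] z [ 0.9705  0.1772 -0.1635]
eye rel seat in f,lat,z [ 0.0058 -0.0043  0.0031]
t 17.7333 j [-0.5828  0.6341 -1.0004 -1.409   0.7506 -0.1566] p [ 0.5905 -0.1552  0.1776] f [-0.0129  0.4192 -3.3724] g 0.022366898400764616 60.009393095970154
x [-0.1606 -0.0308 -0.9865] y [-0.1798  0.9837 -0.0014] z [ 0.9705  0.1772 -0.1635]
shift [0.0858 0.0216 0.0493]
turn [-0.0017 -0.0523  0.0003] shift after turn [0.0928 0.0213 0.0347]
```

{"fn": "apply_moves", "kwargs": {
  "steps": [
    [[0.001,0.01,0.018],[0,-0.021,0],0.1],
    [[0.001,0.01,0.018],[0,-0.021,0],0.1],
    [[0.02,0,0],[0,0,0],0.1],
    [[0.02,0,0],[0,0,0],0.1],
    [[0.02,0,0],[0,0,0],0.1],
    [[0.02,0,0],[0,0,0],0.1],
    [[0,0,0],[0,0,0],0.1],
    [[0,0,0],[0,0,0],0.1]
  ]
}}

```text
clock: 18.4
eef_pos: [0.5966, -0.1509, 0.1624]
tool_rot: [-0.067, 0.716, 0.06, 0.693]
ft_force: [0.6, 0.3, 5.3]
grip_width: 0.0222
grasp_force: 59.9
```

```bash
python3 - <<'E'
from h import *
p,M=st(); print('eye rel seat in f,lat,z',(p+M@EYE-S)@np.c_[f,[-.185,.983,0],Z])
c2=snap('scene','s5')[0]; c3=snap('top','t5')[0]
o=np.hstack([cv2.resize(c2[165:285,215:335],(400,400),interpolation=2),cv2.resize(c3[150:250,270:370],(400,400),interpolation=2)])
cv2.imwrite('pics/m5.png',o[:,:,::-1])
E
```

```text
t 18.4 j [-0.5709  0.8877 -0.9877 -1.8304  0.7507 -0.0371] p [ 0.5966 -0.1509  0.1624] f [0.6319 0.3277 5.2951] g 0.022210924056929388 59.8506224155426
x [-0.0312 -0.0121 -0.9994] y [-0.1796  0.9837 -0.0063] z [ 0.9832  0.1793 -0.0329]
eye rel seat in f,lat,z [ 0.0024 -0.0007 -0.0091]
```

View pics/m5.png

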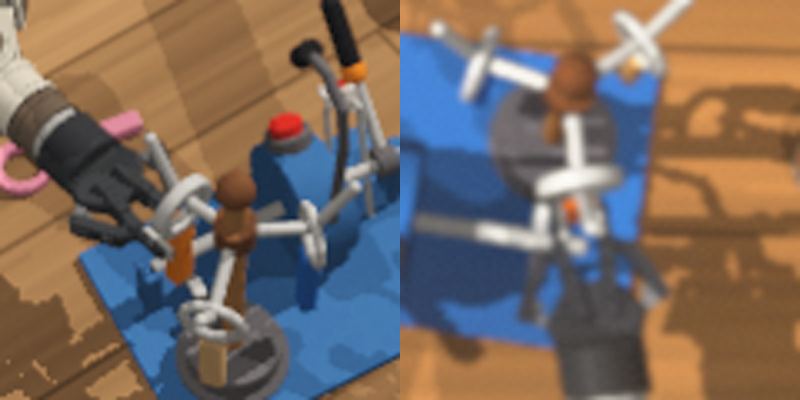

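The ring is around the hook with its weight on it (left panel (185,205), right panel (578,183)), so I let go and back out.

{"fn": "apply_moves", "kwargs": {
  "steps": [
    [[0,0,0],[0,0,0],0.4],
    [[0,0,0],[0,0,0],0.5],
    [[0,0,0],[0,0,0],0.7],
    [[0,0,0],[0,0,0],0.8],
    [[0,0,0],[0,0,0],0.8],
    [[0,0,0],[0,0,0],0.8],
    [[0,0,0],[0,0,0],0.8],
    [[0,0,0],[0,0,0],0.8]
  ]
}}

```text
clock: 19.17
eef_pos: [0.5953, -0.15, 0.1572]
tool_rot: [-0.064, 0.718, 0.063, 0.69]
ft_force: [0.9, 0.0, -0.6]
grip_width: 0.0682
grasp_force: 0.0
```

{"fn": "apply_moves", "kwargs": {
  "steps": [
    [[0,0,-0.03],[0,0,0],0.8],
    [[0,0,-0.05],[0,0,0],0.8],
    [[0,0,-0.06],[0,0,0],0.8],
    [[0,0,-0.1],[0,0,0],0.8],
    [[0,0,-0.1],[0,0,0],0.8],
    [[0,0,-0.1],[0,0,0],0.8],
    [[0,0,-0.1],[0,0,0],0.8],
    [[0,0,-0.1],[0,0,0],0.8]
  ]
}}

```text
clock: 19.83
eef_pos: [0.492, -0.1981, 0.1532]
tool_rot: [-0.072, 0.715, 0.072, 0.692]
ft_force: [0.3, -0.5, -0.5]
grip_width: 0.0683
grasp_force: 0.0
```

```bash
python3 - <<'E'
from h import *
n=np.array([-.5*.992,.5*.124,.866]); B=np.array([.558,.020,.164]); 
# first: above, along the normal, fingers shut (tips 17 mm ahead of TCP)
to(B+n*(.017+.06),(-.866*.992,.866*.124,-.5),-n)
c2=snap('scene','s6')[0]; c3=snap('top','t6')[0]
o=np.hstack([cv2.resize(c2[165:285,215:335],(400,400),interpolation=2),cv2.resize(c3[150:250,270:370],(400,400),interpolation=2)])
cv2.imwrite('pics/m6.png',o[:,:,::-1])
E
```

```text
t 19.8333 j [-0.8799  0.9717 -1.0879 -1.9897  1.0819 -0.0585] p [ 0.492  -0.1981  0.1532] f [ 0.3178 -0.4661 -0.4894] g 0.06826906837556675 0.0
x [-0.0327 -0.0035 -0.9995] y [-0.2015  0.9795  0.0031] z [ 0.9789  0.2015 -0.0328]
shift [-0.3958  1.0646  0.348 ]
turn [0.0938 0.3198 0.055 ] shift after turn [-0.1936  1.1229 -0.3357]
```

View pics/m6.png

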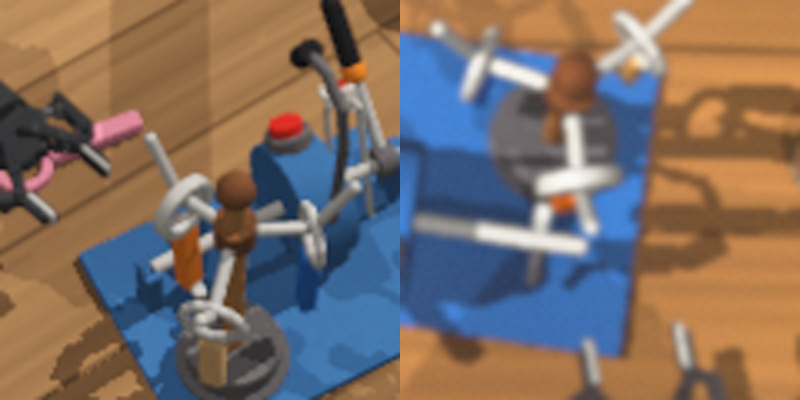

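The spanner hangs free on the hook (left panel (188,235)) and the lever is still raised. Now the button.

{"fn": "apply_moves", "kwargs": {
  "steps": [
    [[0,0,-0.02],[0.0094,0.032,0.0055],0],
    [[0,0,-0.02],[0.0094,0.032,0.0055],0],
    [[0,0,-0.02],[0.0094,0.032,0.0055],0],
    [[0,0,0],[0.0094,0.032,0.0055],0],
    [[0,0,0],[0.0094,0.032,0.0055],0],
    [[0,0,0],[0.0094,0.032,0.0055],0],
    [[0,0,0],[0.0094,0.032,0.0055],0],
    [[0,0,0],[0.0094,0.032,0.0055],0]
  ]
}}

```text
clock: 20.6
eef_pos: [0.5013, -0.2139, 0.1524]
tool_rot: [-0.004, 0.864, 0.032, 0.502]
ft_force: [0.8, -1.2, -0.7]
grip_width: -0.0
grasp_force: 0.0
```

{"fn": "apply_moves", "kwargs": {
  "steps": [
    [[0,0,0],[0.0094,0.032,0.0055],0],
    [[0,0,0],[0.0094,0.032,0.0055],0],
    [[0,0,-0.1],[0,0,0],0],
    [[0,0,-0.1],[0,0,0],0],
    [[0,0,-0.1],[0,0,0],0],
    [[0,0,-0.1],[0,0,0],0],
    [[0,0,0],[0,0,0],0],
    [[0,0,0],[0,0,0],0]
  ]
}}

```text
clock: 21.27
eef_pos: [0.4415, -0.2163, 0.2044]
tool_rot: [0.02, 0.905, 0.015, 0.424]
ft_force: [-0.2, 0.3, 0.3]
grip_width: 0.0002
grasp_force: 0.0
```

```bash
python3 - <<'E'
from h import *
n=np.array([-.5*.992,.5*.124,.866]); B=np.array([.558,.020,.164]); 
to(B+n*(.017+.06),(-.866*.992,.866*.124,-.5),-n)
E
```

```text
t 21.2667 j [-0.7811 -0.0806 -0.8514  0.1017  0.581  -0.521 ] p [ 0.4415 -0.2163  0.2044] f [-0.2109  0.3296  0.2594] g 0.00015014769859738445 0.0
x [-0.6399  0.0486 -0.7669] y [0.0224 0.9988 0.0446] z [ 0.7681  0.0114 -0.6402]
shift [-0.2927  1.2187  0.2301]
turn [0.0319 0.1111 0.0158] shift after turn [-0.2725  1.2448  0.0055]
```

{"fn": "apply_moves", "kwargs": {
  "steps": [
    [[0,0,0],[0.008,0.028,0.004],0],
    [[0,0,0],[0.008,0.028,0.004],0],
    [[0,0,0],[0.008,0.028,0.004],0],
    [[0,0,0],[0.008,0.028,0.004],0],
    [[0,0.1,0],[0,0,0],0],
    [[0,0.1,0],[0,0,0],0],
    [[0,0.1,0],[0,0,0],0],
    [[0,0.1,0],[0,0,0],0]
  ]
}}

```text
clock: 21.93
eef_pos: [0.452, -0.1356, 0.2024]
tool_rot: [0.06, 0.965, -0.015, 0.255]
ft_force: [-0.1, -0.5, 0.1]
grip_width: -0.0001
grasp_force: 0.0
```

{"fn": "apply_moves", "kwargs": {
  "steps": [
    [[0,0.14,0],[0,0,0],0],
    [[0,0.14,0],[0,0,0],0],
    [[-0.02,0.14,0],[0,0,0],0],
    [[-0.05,0.14,0],[0,0,0],0],
    [[-0.05,0.14,0],[0,0,0],0],
    [[-0.05,0.14,0],[0,0,0],0],
    [[-0.05,0,0],[0,0,0],0],
    [[-0.05,0,0],[0,0,0],0]
  ]
}}

```text
clock: 22.6
eef_pos: [0.5197, 0.0269, 0.2295]
tool_rot: [0.058, 0.965, -0.015, 0.255]
ft_force: [0.5, 1.2, 0.8]
grip_width: 0.0001
grasp_force: 0.0
```

```bash
python3 - <<'E'
from h import *
n=np.array([-.5*.992,.5*.124,.866]); B=np.array([.558,.020,.164])
snap('wrist','w7'); P=cloud('w7');p=np.load('w7.npz')['p'].astype(int)
k=(p[...,0]>130)&(p[...,1]<70)&(p[...,2]<70)&(np.linalg.norm(np.nan_to_num(P)-B,axis=-1)<.035)
q=P[k]; 
if len(q)>20:
    print(len(q),q.mean(0),(q.max(0)+q.min(0))/2); top=q[(q@n)>np.percentile(q@n,60)-.002]; print('top',len(top),(top.max(0)+top.min(0))/2,np.median(top@n)-B@n)
to(B+n*(.017+.0),(-.866*.992,.866*.124,-.5),-n)
E
```

```text
317 [0.5417 0.0209 0.1536] [0.5487 0.0196 0.1551]
top 237 [0.5461 0.0206 0.1566] 8.057547014753141e-05
t 22.65 j [ 0.1122 -0.0442 -0.5006  0.6047 -0.114   0.2037] p [0.5218 0.026  0.2312] f [ 3.0421 -0.8997  1.0098] g -0.0001626026543189872 0.0
x [-0.8608  0.1052 -0.4979] y [0.1205 0.9927 0.0014] z [ 0.4945 -0.0588 -0.8672]
shift [ 0.0088 -0.0082  0.2977]
turn [ 0.001  -0.0007  0.0008] shift after turn [ 0.0095 -0.0074  0.2977]
```

{"fn": "apply_moves", "kwargs": {
  "steps": [
    [[0.009,-0.008,0.07],[0,0,0],0],
    [[0,0,0.07],[0,0,0],0],
    [[0,0,0.07],[0,0,0],0],
    [[0,0,0.06],[0,0,0],0],
    [[0,0,0.02],[0,0,0],0],
    [[0,0,0.02],[0,0,0],0],
    [[0,0,0.02],[0,0,0],0],
    [[0,0,0],[0,0,0],0]
  ]
}}

```text
clock: 23.32
eef_pos: [0.5485, 0.0186, 0.172]
tool_rot: [0.06, 0.965, -0.015, 0.255]
ft_force: [-5.6, 0.7, 3.3]
grip_width: 0.0002
grasp_force: 2.7
```

```bash
python3 - <<'E'
from h import *
n=np.array([-.5*.992,.5*.124,.866]); B=np.array([.558,.020,.164])
p,M=st(); print('tip depth below top',-(p+M[:,2]*.017-B)@n)
snap('scene','s7'); P=cloud('s7');c=np.load('s7.npz')['p'].astype(int)
k=(c.max(-1)<70)&(P[...,2]>.07)&(P[...,2]<.26)&(P[...,0]>.4)&(P[...,0]<.58)&(abs(P[...,1]-.128)<.03); q=P[k]; print(len(q)); print(q[::max(1,len(q)//8)])
E
```

```text
t 23.3167 j [ 0.0876  0.0779 -0.5478  0.4379 -0.1029  0.185 ] p [0.5485 0.0186 0.172 ] f [-5.6306  0.7292  3.2949] g 0.00019801708595671672 2.69694788439665
x [-0.8628  0.1079 -0.4939] y [0.1235 0.9923 0.0011] z [ 0.4902 -0.06   -0.8695]
tip depth below top 0.005452688259036246
25
[[0.4328 0.1299 0.1258]
 [0.4414 0.1371 0.1295]
 [0.4405 0.1382 0.1217]
 [0.4488 0.1412 0.1221]
 [0.4841 0.1329 0.1179]
 [0.491  0.1321 0.1201]
 [0.4938 0.1301 0.1186]
 [0.4961 0.1334 0.1123]
 [0.5016 0.1337 0.112 ]]
```

{"fn": "apply_moves", "kwargs": {
  "steps": [
    [[0,0,0.007],[0,0,0],0],
    [[0,0,0],[0,0,0],0],
    [[0,0,0],[0,0,0],0],
    [[0,0,0],[0,0,0],0],
    [[0,0,0],[0,0,0],0],
    [[0,0,0],[0,0,0],0],
    [[0,0,0],[0,0,0],0],
    [[0,0,0],[0,0,0],0]
  ]
}}

```text
clock: 24.03
eef_pos: [0.5487, 0.0186, 0.1718]
tool_rot: [0.06, 0.965, -0.015, 0.255]
ft_force: [-12.2, 0.8, 10.7]
grip_width: 0.0002
grasp_force: 7.3
```

{"fn": "apply_moves", "kwargs": {
  "steps": [
    [[0,0,-0.05],[0,0,0],0],
    [[0,0,-0.1],[0,0,0],0],
    [[0,0,-0.1],[0,0,0],0],
    [[0,0,-0.1],[0,0,0],0],
    [[0,0,-0.1],[0,0,0],0],
    [[0,0,-0.1],[0,0,0],0],
    [[0,0,0],[0,0,0],0],
    [[0,0,0],[0,0,0],0]
  ]
}}

```text
clock: 24.7
eef_pos: [0.4972, 0.0252, 0.2693]
tool_rot: [0.06, 0.964, -0.015, 0.259]
ft_force: [0.0, 0.1, -0.9]
grip_width: 0.0002
grasp_force: 0.0
```

```bash
python3 - <<'E'
from h import *
st(); c2=snap('scene','s8')[0]; c3=snap('top','t8')[0]
P=cloud('t8');c=np.load('t8.npz')['p'].astype(int)
k=(c.max(-1)<70)&(P[...,2]>.07)&(P[...,2]<.26)&(P[...,0]>.4)&(P[...,0]<.53)&(abs(P[...,1]-.135)<.03); q=P[k]; print(len(q)); print(q[::max(1,len(q)//6)])
o=np.hstack([cv2.resize(c2[155:285,205:335],(400,400),interpolation=2),cv2.resize(c3[140:260,225:345],(400,400),interpolation=2)])
cv2.imwrite('pics/m8.png',o[:,:,::-1])
E
```

```text
t 24.7 j [ 0.1187 -0.1293 -0.4723  0.7162 -0.1185  0.2124] p [0.4972 0.0252 0.2693] f [ 0.0042  0.0807 -0.9192] g 0.0002339563352088657 0.0
x [-0.859   0.1083 -0.5003] y [0.1237 0.9923 0.0024] z [ 0.4967 -0.0598 -0.8658]
76
[[0.4973 0.1314 0.1031]
 [0.4867 0.1343 0.1052]
 [0.4764 0.1345 0.1005]
 [0.4659 0.1335 0.106 ]
 [0.4555 0.1331 0.1067]
 [0.4453 0.1293 0.1063]
 [0.4349 0.1293 0.1036]]
```

View pics/m8.png

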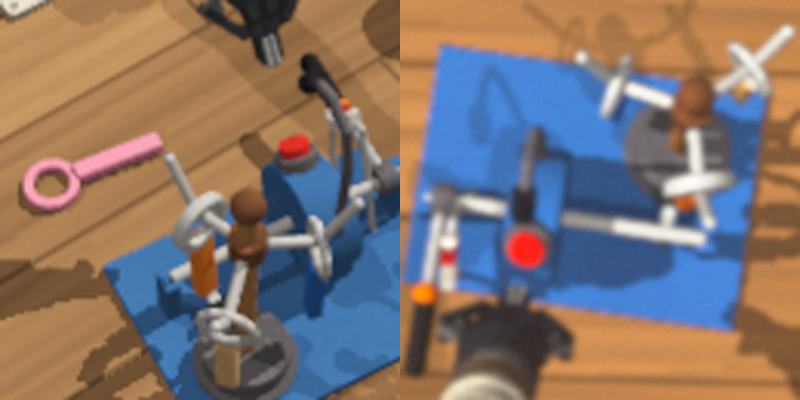

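The lever is fully down (right panel (420,330), handle heights match the start), the button is out at (525,250), and the spanner still hangs. The robot touches nothing.

```bash
python3 -c "
from workcell import bot
print(bot.job_done())"
```

```text
the job is handed in; nothing more can be done
None
```

The job is handed in: the lever was locked in the third notch, the orange spanner hangs on the empty hook, and the button press dropped the lever fully down; I stayed clear of the bowl, jar and blank but did not re-measure them, and no verdict came back.

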